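# Refit a hob knob on its tap shaft and hold it pressed

### The arm

A 6-joint arm with a two-finger parallel gripper is mounted at the origin on the work surface. World frame = base frame: x ahead of the robot, y to its left, z up, the work surface at z = 0. Lengths are in m, angles in rad, forces in N, time in s.
With the tool pointing down it reaches from about 0.35 to 0.775 m from the base axis. Payload 7.3 kg.
Tool frame: the origin (TCP) lies at the very end of the fingers, on their centre line; the grasp point (between the pads) lies 19 mm behind it (pinch_z is the distance from the TCP to the grasp point, in m); z points along the fingers, y is the line along which they close (so a half turn about z gives the same grasp; the last joint's range is limited). The gripper opens to 92 mm and grips with 3 to 60 N. Pads are 19 mm wide; open, the fingers measure 130 mm over their backs; the gripper's body (75 mm by 190 mm) begins 47 mm behind the grasp point.
Start: joints at [1.107, 0.342, 1.524, -0, 1.275, -0.146], TCP at [0.164, 0.499, 0.227] pointing down, gripper open.
Joint ranges: [-2.53, 2.53], [-0.77, 2.02], [0.04, 2.7], [-1, 4.14], [0.28, 2.66], [-3.11, 3.11]. Speed limits (rad/s): [2.57, 2.57, 3.14, 3.14, 3.14, 3.14].

### API

Orientations are given as [roll, pitch, yaw] about the fixed x, y, z axes, in that order (R = Rz(yaw) Ry(pitch) Rx(roll)).
In Python, from cell import * gives the robot as it stands.
- The arm moves only by the tool arm_command, never from a script. Its arguments are lists of equal length, an entry for each row: "fingers": the gripper command: -1 is fully open, 1 is shut, values between are in proportion; "travel": the shift along the tool's x, y, z in m, a list of three; "dr": the turn, a rotation vector about the tool's x, y, z in degrees, a list of three. In form: {"fingers": [fingers, ...], "travel": [[x, y, z], ...], "dr": [[wx, wy, wz], ...]}. A call has 1 to 8 rows; each row is the pose to reach, as a shift and turn from the pose commanded when the call began, along the tool's axes at that moment; what a row does not reach only later rows make up. A row lasts 1/12 s, in which the tool goes at most 41.7 mm and 7.16 degrees, less where a joint would pass 70% of its speed; a pose out of reach is approached as far as the arm can. A call with a gripper value outside its range is refused whole. The fingers move at their own pace and stop on an object; "squeeze" is the grip in N (left out, the last holds). Time passes only in rows, so rows that repeat a pose let the fingers close. It gives the time, the measured TCP pose, the force, the opening and the grip force at its end, in the units of the state.
- observe(): the state, without advancing time (a new reading comes with each control period).
- read_camera(name): name is "side" or "top"; returns a dict with "color" (420x560x3 uint8, blue, green, red), "z_map" (420x560 float32, m along the optical axis (not along the pixel's ray), 0 where there is no reading), "fx", "fy", "cx", "cy" (pixels), "R" (3x3) and "t" (3): a world point X has camera coordinates R X + t. Camera axes: x right, y down, z forward; pixel columns grow to the right and rows downward; lengths in m; the calibration is good to about 2 mm. A picture is of the moment at which its call begins.
- hand_in(): hands the job in; it is judged then, once.
The state is a dict: "time": time; "qpos": joint angles; "qvel": joint speeds; "joint_efforts": joint torques, N m; "tool_pos": TCP position; "tool_rot": TCP orientation; "contact_force": force on the tool from outside, world axes, zero at the start; "torque": the same for the moment, N m; "opening": finger opening in m; "grip_force": force on a finger pad.
Only numpy, scipy, OpenCV 4.12 (cv2) and the standard library are available. Lean on these libraries where they do the work, as an engineer would, in place of code of your own. Each camera call takes 0.05 s, during which the arm holds its last target. There are 200 camera calls.

### The job

One of the two control knobs of the gas hob was pulled off for cleaning and lies on the counter. Pick it up, turn it so that its D-shaped hole matches the flat on the bare tap shaft, push it fully onto the shaft, then press it in against the tap's spring to the stop, as for a spark test, and keep it pressed: finish while still holding the knob down, do not let go. Leave the bread roll, the dish and the salt jar where they are.

Things in the scene. Friction and masses are not known exactly. Their poses are not given: they have to be found in the camera images.
- knob: the loose black hob knob, about 45 g, upright on the counter. Origin: centre of its underside, z up. Round skirt 48 mm across (44 at its top edge), 9 mm high; on it a bar grip 17 mm wide (y), its parallel sides from x = -22 to +22 mm, then a blunt pointer nose to x = +28 mm; top 34 mm above the underside, with a white line towards the nose (+x)
- knob_bore_end (a point): on the knob: centre of the closed upper end of its D-shaped hole, 18 mm above the underside, axes as the knob's. The hole opens downwards on the knob's axis: round part 11.2 mm across, flat on the +x side (nose side) 2.1 mm from the axis; its first 2 mm are wider (17 mm), a lead-in
- knob_nose (a point): on the knob: tip of the pointer nose, at x = +28 mm, z = 26 mm in the knob's frame
- hob: the fixed two-burner gas hob, 510 mm (x) by 300 mm (y); origin under its centre on the counter, x from its front (robot's side) to its back; steel top 78 mm above the counter. The two taps stand on the top at x = -205 mm, y = +60 and -60 mm; which of them is bare changes. Pan supports rise 44 mm above the top, from x = -133 mm backwards
- tap: the bare tap: origin at the foot of the shaft on the hob's top; its x axis points to the back of the hob (same yaw as the hob), z up. A black ring 30 mm across, 2 mm high, and in its middle the steel D-shaft that slides down when pressed. The shaft does not turn.
- stem_tip (a point): centre of the top of the bare tap's D-shaft, 26 mm above the hob's top when up; moves down with it. Axes as the tap's. Shaft 10 mm across, with a flat all along its +x side (towards the burners) 1.5 mm from its axis; top edge bevelled 1.5 mm. With the knob fully on, knob_bore_end rests on this point and the nose points to +x, underside 8 mm above the hob's top
- stem (a joint): how far the tap's shaft is pressed in: 0 = up, 0.0045 m = at the stop. A spring holds it up: it begins to move at about 6 N and is at the stop at about 10 N; it springs back when released.
- tap_fitted: the other tap, which still has its knob on (same shape as the loose one, fixed, nose towards +x): origin at the hob's top on its axis, the knob's top 42 mm above it
- bread_roll: a bread roll 170 mm long (x), 60 mm thick, loose; origin under its middle
- dish: a shallow steel dish 130 mm across, 30 mm high, loose, empty; origin under its centre
- salt_jar: a glass jar with a steel lid, 54 mm across, 100 mm high, loose; origin under its centre
Not all that is in view belongs to the job. What is shaped like the knob but brown or purple is not meant.

How it is judged:
By the outcome, as a careful person would: the job done as asked, in the order asked, and still so for the second after the job is handed in, while the arm keeps its last pose, push and grip.
It also fails if it takes over 38 s, if anything falls off the work surface, if the arm or the gripper's body presses on something with over 40 N, if the wrist force passes 120 N, or if a joint passes its speed limit or range.

## Working session

There is one attempt and no reset: what is moved stays moved. The work goes in short steps, Python scripts to look and compute and a tool call to move; the robot and the scene stay as the last step left them, time stands still between calls to the robot, and variables do not carry over. Pictures are saved under pics/ and viewed, at most 10 in all, crops included, and the job is handed in when it is done.

Besides the shell and the picture viewer there is one more tool, called after "Call:" by a JSON object that holds its "op" and its "data", one argument or row to a line. arm_command: Moves the arm, as the interface text tells. Its arguments: {"type":"object","properties":{"fingers":{"type":"array","items":{"type":"number"}},"travel":{"type":"array","items":{"type":"array","items":{"type":"number"}}},"dr":{"type":"array","items":{"type":"array","items":{"type":"number"}}},"squeeze":{"type":"number"}},"required":["fingers","travel","dr"]}

```bash
mkdir -p pics; ls; python3 - <<'E'
from cell import *
import cv2,numpy as np
s=observe();print({k:np.round(v,3).tolist() for k,v in s.items()})
for n in("top","side"):
    c=read_camera(n);cv2.imwrite(f"pics/{n}0.png",c["color"]);print(n,c["fx"],c["fy"],c["cx"],c["cy"],np.round(c["R"],3).tolist(),np.round(c["t"],3).tolist())
    np.savez(f"{n}0.npz",**c)
E
```

```text
pics
{'time': 0.0, 'qpos': [1.107, 0.343, 1.525, 0.0, 1.275, -0.146], 'qvel': [0.0, -0.0, -0.0, -0.0, -0.001, -0.001], 'joint_efforts': [-0.001, -43.124, -24.421, 0.072, 0.056, -0.0], 'tool_pos': [0.164, 0.498, 0.226], 'tool_rot': [-3.14, -0.0, 2.824], 'contact_force': [-0.638, -0.436, 0.376], 'torque': [0.001, -0.021, -0.053], 'grip_force': 0.0, 'opening': 0.092}
top 462.87401192323097 462.87401192323097 275.16746528787127 211.8462365024555 [[0.027, -1.0, -0.007], [-0.998, -0.027, -0.064], [0.063, 0.008, -0.998]] [0.055, 0.551, 1.343]
side 530.3842402721798 530.3842402721798 279.3619378281892 204.74562106047165 [[0.851, -0.525, -0.014], [-0.4, -0.631, -0.665], [0.34, 0.571, -0.747]] [-0.422, 0.324, 1.71]
```

View pics/top0.png

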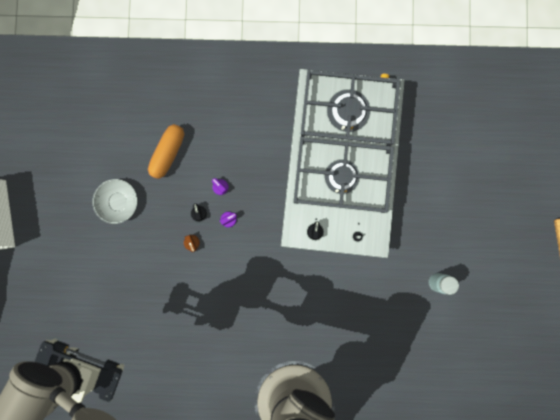

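View pics/side0.png

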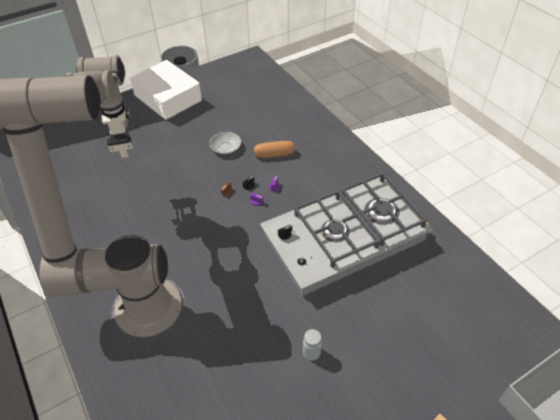

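Top view candidates for the knob: the black one at (198,212) is my choice. The purple ones at (220,186) and (229,219), the brown one at (192,242) and the fitted black knob at (316,231) are ruled out. The bare tap is at (358,236), and the side view agrees (black knob at (249,183), tap at (302,262)). Next is a close crop to check the choice.

```bash
python3 - <<'E'
import cv2,numpy as np
t=np.load("top0.npz")["color"];s=np.load("side0.npz")["color"]
f=lambda im,u,v,r=22:cv2.convertScaleAbs(cv2.resize(im[v-r:v+r,u-r:u+r],(390,290*390//390+100),interpolation=cv2.INTER_CUBIC),alpha=1.6,beta=15)[:390]
a=[cv2.resize(cv2.convertScaleAbs(im[v-r:v+r,u-r:u+r],alpha=1.8,beta=20),(295,295),interpolation=cv2.INTER_CUBIC) for im,u,v,r in((t,198,212,16),(t,338,234,32),(s,249,183,16),(s,294,247,32))]
cv2.imwrite("pics/crop1.png",np.vstack([np.hstack(a[:2]),np.hstack(a[2:])]))
E
```

```text
(no output)
```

View pics/crop1.png

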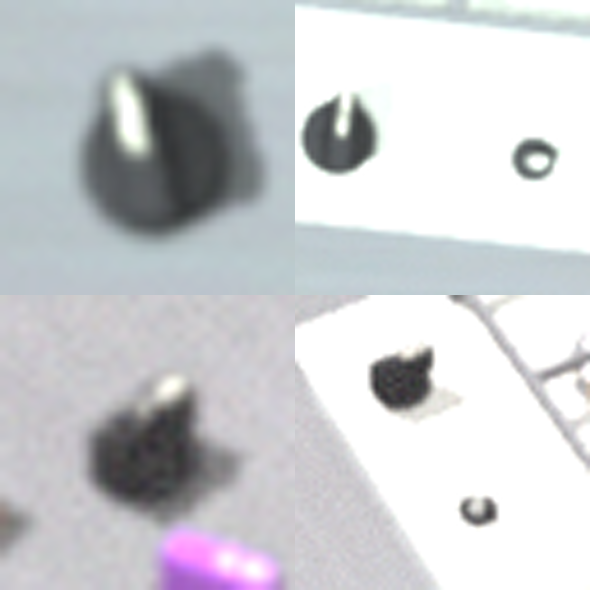

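The crop confirms a black knob with a white line, standing upright. Its nose points up and slightly left at about (196,205)px. The bare ring with its steel shaft is clear at about (358,236). Now to measure.

```bash
cat > h.py <<'E'
import cv2,numpy as np
def ray(c,u,v,z):
    d=np.array([(u-c["cx"])/c["fx"],(v-c["cy"])/c["fy"],1.]);R=c["R"];o=-R.T@c["t"];w=R.T@d
    return (o+w*(z-o[2])/w[2])
def cloud(c):
    v,u=np.mgrid[:420,:560];Z=c["z_map"];P=np.dstack([(u-c["cx"])/c["fx"]*Z,(v-c["cy"])/c["fy"]*Z,Z])
    return (P-c["t"])@c["R"]
def proj(c,X):
    p=c["R"]@np.asarray(X)+c["t"];return c["fx"]*p[0]/p[2]+c["cx"],c["fy"]*p[1]/p[2]+c["cy"]
def cents(c,mask,u0,v0,r,zz,name):
    m=np.zeros(mask.shape,np.uint8);m[v0-r:v0+r,u0-r:u0+r]=mask[v0-r:v0+r,u0-r:u0+r]
    n,l,st,ce=cv2.connectedComponentsWithStats(m)
    for i in range(1,n):
        if st[i,4]>=6:
            u,v=ce[i];pts=np.argwhere(l==i)[:,::-1]
            print(name,st[i].tolist(),(round(u,1),round(v,1)),np.round(ray(c,u,v,zz),4))
E
python3 - <<'E'
from h import *
for n,K,F,T in(("top",(198,212),(316,231),(358,236)),("side",(249,183),(286,232),(302,262))):
    c=dict(np.load(n+"0.npz"));P=cloud(c);g=c["color"].max(2)
    print(n,"counter z",np.round(np.median(P[225:235,250:270,2]),4) if n=="top" else "", "hob z",np.round(np.percentile(P[T[1]-10:T[1]+10,T[0]-10:T[0]+10,2],[5,50,95]),4))
    print(g[K[1]-12:K[1]+13:1,K[0]-12:K[0]+13]) if n=="top" else None
    print((P[K[1]-12:K[1]+12:2,K[0]-12:K[0]+13:2,2]*1000).round().astype(int))
    cents(c,((g>140)).astype(np.uint8),*K,11,.034,n+" Kline"); cents(c,(g<60).astype(np.uint8),*K,14,.009,n+" Kdark")
    cents(c,((g<110)).astype(np.uint8),*F,14,.099,n+" Fdark")
    cents(c,((g<130)).astype(np.uint8),*T,11,.080,n+" Tring")
E
```

```text
top counter z 0.0018 hob z [0.0758 0.0798 0.0858]
[[101 102 101 103 104 104 103 103 104 103 104 104 104 104 104 104 104 102
  100 100 102 104 105 106 104]
 [102 102 102 102 103 102 103 103 102 102 102 103 103 103 101  98  97  91
   83  81  88  99 103 103 103]
 [102 103 103 103 103 103 103 101  99  98  98 100 101  97  90  81  77  72
   64  62  70  85  97 101 102]
 [101 103 104 104 104 103 101  94  88  87  80  84  87  81  72  64  60  60
   57  56  59  70  87 102 104]
 [100 102 103 103 104 102  95  85  96 103  69  56  62  60  57  55  55  56
   56  56  57  65  83 100 105]
 [ 99 100 100 101 102  99  88  77 106 125  83  42  37  41  44  47  51  53
   53  56  57  67  86 101 103]
 [ 99  99 100 100 100  97  84  72 110 142 115  56  27  26  31  35  40  45
   51  54  56  65  83  98 101]
 [ 99 100 101 100 101  96  82  67 100 143 137  72  27  21  24  26  30  34
   44  51  55  61  78  96 102]
 [102 103 102 103 100  93  73  54  85 146 160  89  30  21  23  26  27  29
   35  45  52  59  75  94 102]
 [102 102 102 102  98  85  60  45  77 147 169  99  34  21  22  26  27  27
   29  35  46  55  67  85  99]

[... 3232 characters left out ...]
   2   -3  -12   17   33   29   17    8    9   -7   -7    2   -1]
 [  -1   -2   -5   13   10   16   10    8    5   -6 1487   -1    1]
 [   0    4   -8    2   14    0   10    0   -6   -1   -9   -5   -4]
 [  -1    5   -3    2   -5   -2   -3   -7   -3   -3    0   -1   -8]
 [  -2   -3   -1   -5   -6   -3   -7  -13    1   -3    3   -9   -6]
 [  -4   -3   -4   -2   -6   -1   -2 1487   36   20   -6   -4    0]]
side Kdark [243, 178, 13, 13, 117] (np.float64(248.9), np.float64(184.2)) [0.5366 0.2889 0.009 ]
side Fdark [278, 226, 14, 15, 165] (np.float64(284.9), np.float64(233.3)) [ 0.4879 -0.0519  0.099 ]
side Tring [297, 258, 9, 8, 54] (np.float64(301.2), np.float64(261.4)) [ 0.4786 -0.1658  0.08  ]
```

```bash
cat >> h.py <<'E'
from scipy.optimize import least_squares
def circ(c,K,r,th,z,Rad,sect,name,s=4):
    """outer contour of dark blob -> rays on plane z -> circle of known radius; sect=(world dir deg, half width)"""
    g=c["color"].max(2)[K[1]-r:K[1]+r,K[0]-r:K[0]+r]
    G=cv2.resize(g,None,fx=s,fy=s,interpolation=cv2.INTER_CUBIC)
    cs,_=cv2.findContours((G<th).astype(np.uint8),cv2.RETR_EXTERNAL,cv2.CHAIN_APPROX_NONE)
    k=min((q for q in cs if cv2.contourArea(q)>20*s*s),key=lambda q:np.hypot(*(q.reshape(-1,2).mean(0)-r*s)))
    k=k.reshape(-1,2)
    W=np.array([ray(c,(u+.5)/s-.5+K[0]-r,(v+.5)/s-.5+K[1]-r,z)[:2] for u,v in k])
    m=W.mean(0)
    for _ in range(4):
        a=np.degrees(np.arctan2(*(W-m).T[::-1]));sel=np.abs((a-sect[0]+180)%360-180)<sect[1];w=W[sel]
        f=least_squares(lambda p:np.hypot(*(w-p).T)-Rad,m,loss="soft_l1",f_scale=.001);m=f.x
    free=least_squares(lambda p:np.hypot(*(w-p[:2]).T)-p[2],[*m,Rad]).x
    print(name,np.round(m,4),"rms",np.round(np.std(f.fun),4),"n",len(w),"free",np.round(free,4));return m
def lineyaw(c,K,r,lo,z,name):
    g=c["color"].max(2).astype(float);v,u=np.mgrid[K[1]-r:K[1]+r,K[0]-r:K[0]+r];w=np.clip(g[v,u]-lo,0,None)
    n,l=cv2.connectedComponents((w>0).astype(np.uint8));
    best=max(range(1,n),key=lambda i:w[l==i].sum());w=w*(l==best)
    P=np.array([ray(c,a,b,z)[:2] for a,b in zip(u[w>0],v[w>0])]);ww=w[w>0]
    m=np.average(P,0,ww);C=np.cov(P.T,aweights=ww);e,V=np.linalg.eigh(C);d=V[:,1]*np.sign(V[0,1])
    print(name,"centre",np.round(m,4),"yaw",np.round(np.degrees(np.arctan2(d[1],d[0])),1),"len",np.round(np.sqrt(12*e[1]),4),np.round(np.sqrt(12*e[0]),4))
E
python3 - <<'E'
from h import *
T=dict(np.load("top0.npz"));S=dict(np.load("side0.npz"))
circ(T,(198,212),16,70,0,.024,(135,75),"K top");circ(S,(249,183),14,62,0,.024,(180,70),"K side")
lineyaw(T,(195,208),7,75,.034,"Kline top");lineyaw(S,(251,178),6,80,.034,"Kline side")
circ(T,(358,236),11,150,.080,.015,(180,180),"ring top");circ(S,(302,262),10,150,.080,.015,(180,110),"ring side")
circ(T,(316,231),14,130,.086,.024,(180,90),"F top");circ(S,(286,232),14,130,.086,.024,(200,80),"F side")
# hob yaw: front edge, left edge in top view
g=T["color"].max(2)
fr=[(u,200+np.argmax(np.r_[(g[200:275,u]>130)[::-1]])) for u in range(290,385,5)]
pts=np.array([ray(T,u,274-np.argmax((g[240:275,u]>130)[::-1]),.078)[:2] for u in range(288,384,3)])
vx,vy,x0,y0=cv2.fitLine(pts.astype(np.float32),cv2.DIST_HUBER,0,.001,.001).ravel();print("front edge yaw",np.degrees(np.arctan2(-vx,vy))%180,(x0,y0))
for nm,rng in(("left",range(282,310)),("right",range(380,410))):
    rng=list(rng);L=[]
    for v in range(100,235,4):
        row=g[v,rng]>130
        if row.any():
            j=np.argmax(row) if nm=="left" else len(row)-1-np.argmax(row[::-1]);L.append(ray(T,rng[j],v,.078)[:2])
    vx,vy,x0,y0=cv2.fitLine(np.array(L,np.float32),cv2.DIST_HUBER,0,.001,.001).ravel();print(nm,np.degrees(np.arctan2(vy,vx))%180,(x0,y0))
E
```

```text
K top [0.5408 0.2977] rms 0.0054 n 95 free [0.5329 0.3046 0.0166]
K side [0.5375 0.2937] rms 0.0018 n 49 free [0.548  0.2943 0.0333]
Kline top centre [0.5589 0.3097] yaw -31.8 len 0.0383 0.0336
Kline side centre [0.5565 0.3054] yaw -68.1 len 0.0538 0.0398
ring top [ 0.4843 -0.1624] rms 0.0009 n 120 free [ 0.4843 -0.1624  0.0145]
ring side [ 0.479  -0.1657] rms 0.0007 n 63 free [ 0.48   -0.1657  0.0159]
F top [ 0.4952 -0.0437] rms 0.0008 n 99 free [ 0.4962 -0.0438  0.0248]
F side [ 0.4906 -0.0555] rms 0.003 n 73 free [ 0.5019 -0.0491  0.0353]
front edge yaw 175.24376 (np.float32(0.43839857), np.float32(-0.099117115))
left 175.2923 (np.float32(0.67733836), np.float32(0.03418073))
right 177.87056 (np.float32(0.69588065), np.float32(-0.2493041))
```

Call:
{"op": "arm_command", "data": {
  "fingers": [-0.2, -0.2, -0.2, -0.2, -0.2, -0.2, -0.2, -0.2],
  "travel": [
    [-0.419, -0.075, 0.1],
    [-0.419, -0.075, 0.1],
    [-0.419, -0.075, 0.1],
    [-0.419, -0.075, 0.1],
    [-0.419, -0.075, 0.1],
    [-0.419, -0.075, 0.1],
    [-0.419, -0.075, 0.1],
    [-0.419, -0.075, 0.1]
  ],
  "dr": [
    [0, 0, -31],
    [0, 0, -31],
    [0, 0, -31],
    [0, 0, -31],
    [0, 0, -31],
    [0, 0, -31],
    [0, 0, -31],
    [0, 0, -31]
  ]
}}

```text
time: 0.77
tool_pos: [0.437, 0.351, 0.1535]
tool_rot: [-3.142, -0.001, -2.918]
contact_force: [0.3, 0.7, 0.5]
opening: 0.0554
grip_force: 0.0
```

```bash
cat >> h.py <<'E'
from scipy.spatial.transform import Rotation as Ro
def delta(s,pos,yawdeg):
    R=Ro.from_euler("xyz",s["tool_rot"]).as_matrix();T=Ro.from_euler("xyz",[180,0,yawdeg],degrees=True).as_matrix()
    print("t",np.round(s["time"],2),"pos",np.round(s["tool_pos"],4),"rot",np.round(np.degrees(s["tool_rot"]),2),"F",np.round(s["contact_force"],1),"open",np.round(s["opening"],4),"grip",np.round(s["grip_force"],1))
    print("travel",np.round(R.T@(np.array(pos)-s["tool_pos"]),4),"dr",np.round(np.degrees(Ro.from_matrix(R.T@T).as_rotvec()),2))
E
python3 - <<'E'
from cell import *;from h import *
delta(observe(),[.539,.296,.12],193)
E
```

```text
t 0.77 pos [0.437  0.351  0.1535] rot [-1.8000e+02 -3.0000e-02 -1.6721e+02] F [0.3 0.7 0.5] open 0.0554 grip 0.0
travel [-0.0873 -0.0762  0.0335] dr [-0.   -0.03 -0.21]
```

Call:
{"op": "arm_command", "data": {
  "fingers": [-0.2, -0.2, -0.2, -0.2, -0.2, -0.2],
  "travel": [
    [-0.087, -0.076, 0.033],
    [-0.087, -0.076, 0.033],
    [-0.087, -0.076, 0.033],
    [-0.087, -0.076, 0.033],
    [-0.087, -0.076, 0.033],
    [-0.087, -0.076, 0.033]
  ],
  "dr": [
    [0, 0, 0],
    [0, 0, 0],
    [0, 0, 0],
    [0, 0, 0],
    [0, 0, 0],
    [0, 0, 0]
  ]
}}

```text
time: 1.27
tool_pos: [0.5367, 0.2975, 0.1208]
tool_rot: [3.141, -0.002, -2.919]
contact_force: [-0.1, 0.3, -0.7]
opening: 0.0551
grip_force: 0.0
```

```bash
python3 - <<'E'
from cell import *;from h import *
delta(observe(),[.539,.296,.012],193)
a=[]
for n,(u,v) in(("top",(198,205)),("side",(252,165))):
    c=read_camera(n);np.savez(n+"1.npz",**c);r=40
    print(n,proj(c,observe()["tool_pos"]))
    a.append(cv2.resize(cv2.convertScaleAbs(c["color"][v-r:v+r,u-r:u+r],alpha=1.5,beta=15),(400,400),interpolation=cv2.INTER_CUBIC))
cv2.imwrite("pics/app.png",np.hstack(a))
E
```

```text
t 1.27 pos [0.5367 0.2975 0.1208] rot [ 1.7999e+02 -9.0000e-02 -1.6724e+02] F [-0.1  0.3 -0.7] open 0.0551 grip 0.0
travel [-0.0021 -0.002   0.1088] dr [ 0.01 -0.09 -0.24]
top (np.float64(190.94211246787768), np.float64(212.06233249657566))
side (np.float64(245.91821302951539), np.float64(161.66588614947153))
```

View pics/app.png

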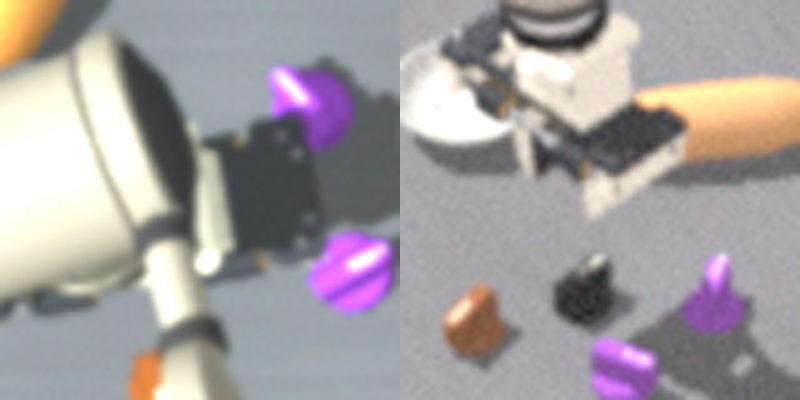

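The side view shows the fingers straddling the black knob at crop (585,285), with purple and brown clear of their path. Descending.

Call:
{"op": "arm_command", "data": {
  "fingers": [-0.2, -0.2, -0.2, -0.2, -0.2, -0.2, -0.2, -0.2],
  "travel": [
    [-0.002, -0.002, 0.03],
    [-0.002, -0.002, 0.06],
    [-0.002, -0.002, 0.085],
    [-0.002, -0.002, 0.098],
    [-0.002, -0.002, 0.104],
    [-0.002, -0.002, 0.107],
    [-0.002, -0.002, 0.107],
    [-0.002, -0.002, 0.107]
  ],
  "dr": [
    [0, 0, 0],
    [0, 0, 0],
    [0, 0, 0],
    [0, 0, 0],
    [0, 0, 0],
    [0, 0, 0],
    [0, 0, 0],
    [0, 0, 0]
  ]
}}

```text
time: 2.03
tool_pos: [0.5402, 0.2967, 0.0156]
tool_rot: [3.141, 0.002, -2.918]
contact_force: [0.1, 0.1, 1.2]
opening: 0.0549
grip_force: 0.0
```

```bash
python3 - <<'E'
from cell import *;from h import *
delta(observe(),[.539,.296,.012],193)
c=read_camera("side");np.savez("side2.npz",**c);u,v,r=249,180,28
cv2.imwrite("pics/down.png",cv2.resize(cv2.convertScaleAbs(c["color"][v-r:v+r,u-r:u+r],alpha=1.8,beta=20),(500,500),interpolation=cv2.INTER_CUBIC))
E
```

```text
t 2.03 pos [0.5402 0.2967 0.0156] rot [ 1.7998e+02  1.2000e-01 -1.6717e+02] F [0.1 0.1 1.2] open 0.0549 grip 0.0
travel [ 0.0013 -0.0004  0.0036] dr [ 0.02  0.12 -0.17]
```

View pics/down.png

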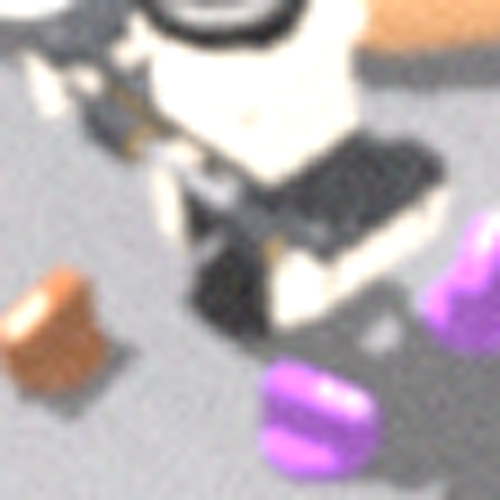

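The knob sits dark between the fingers at crop (235,290). The brown and purple ones are clear. I'll lower 3 mm and close.

Call:
{"op": "arm_command", "data": {
  "fingers": [-0.2, -0.2, 1, 1, 1, 1, 1, 1],
  "travel": [
    [0, 0, 0.003],
    [0, 0, 0.003],
    [0, 0, 0.003],
    [0, 0, 0.003],
    [0, 0, 0.003],
    [0, 0, 0.003],
    [0, 0, 0.003],
    [0, 0, 0.003]
  ],
  "dr": [
    [0, 0, 0],
    [0, 0, 0],
    [0, 0, 0],
    [0, 0, 0],
    [0, 0, 0],
    [0, 0, 0],
    [0, 0, 0],
    [0, 0, 0]
  ],
  "squeeze": 15
}}

```text
time: 2.75
tool_pos: [0.5398, 0.296, 0.0112]
tool_rot: [3.142, 0.0, -2.918]
contact_force: [0.4, 0.4, -0.8]
opening: 0.0196
grip_force: 0.1
```

Call:
{"op": "arm_command", "data": {
  "fingers": [1, 1, 1, 1],
  "travel": [
    [0, 0, 0],
    [0, 0, 0],
    [0, 0, 0],
    [0, 0, 0]
  ],
  "dr": [
    [0, 0, 0],
    [0, 0, 0],
    [0, 0, 0],
    [0, 0, 0]
  ],
  "squeeze": 45
}}

```text
time: 3.08
tool_pos: [0.5398, 0.2961, 0.0113]
tool_rot: [3.141, 0.0, -2.918]
contact_force: [0.9, -0.1, -0.0]
opening: 0.0168
grip_force: 45.0
```

Call:
{"op": "arm_command", "data": {
  "fingers": [1, 1, 1, 1, 1, 1, 1, 1],
  "travel": [
    [0, 0, -0.02],
    [0, 0, -0.055],
    [0, 0, -0.095],
    [0, 0, -0.13],
    [0, 0, -0.16],
    [0, 0, -0.18],
    [0, 0, -0.18],
    [0, 0, -0.18]
  ],
  "dr": [
    [0, 0, 0],
    [0, 0, 0],
    [0, 0, 0],
    [0, 0, 0],
    [0, 0, 0],
    [0, 0, 0],
    [0, 0, 0],
    [0, 0, 0]
  ]
}}

```text
time: 3.75
tool_pos: [0.5401, 0.2962, 0.1923]
tool_rot: [3.141, 0.002, -2.918]
contact_force: [0.4, 0.2, -0.9]
opening: 0.0165
grip_force: 45.0
```

```bash
python3 - <<'E'
from cell import *;from h import *
delta(observe(),[.482,-.164,.19],175)
E
```

```text
t 3.75 pos [0.5401 0.2962 0.1923] rot [ 1.7998e+02  1.4000e-01 -1.6720e+02] F [ 0.4  0.2 -0.9] open 0.0165 grip 45.0
travel [ 0.1585 -0.4359  0.0017] dr [ 0.04  0.13 17.8 ]
```

Call:
{"op": "arm_command", "data": {
  "fingers": [1, 1, 1, 1, 1, 1, 1, 1],
  "travel": [
    [0.1585, -0.436, 0.002],
    [0.1585, -0.436, 0.002],
    [0.1585, -0.436, 0.002],
    [0.1585, -0.436, 0.002],
    [0.1585, -0.436, 0.002],
    [0.1585, -0.436, 0.002],
    [0.1585, -0.436, 0.002],
    [0.1585, -0.436, 0.002]
  ],
  "dr": [
    [0, 0, 17.8],
    [0, 0, 17.8],
    [0, 0, 17.8],
    [0, 0, 17.8],
    [0, 0, 17.8],
    [0, 0, 17.8],
    [0, 0, 17.8],
    [0, 0, 17.8]
  ]
}}

```text
time: 4.42
tool_pos: [0.4963, -0.0363, 0.1879]
tool_rot: [3.141, -0.003, 3.054]
contact_force: [1.3, -0.0, -0.7]
opening: 0.0164
grip_force: 45.0
```

```bash
python3 - <<'E'
from cell import *;from h import *
delta(observe(),[.482,-.164,.19],175)
E
```

```text
t 4.42 pos [ 0.4963 -0.0363  0.1879] rot [179.97  -0.2  175.  ] F [ 1.3 -0.  -0.7] open 0.0164 grip 45.0
travel [ 0.0032 -0.1285 -0.0021] dr [ 0.03 -0.2   0.  ]
```

Call:
{"op": "arm_command", "data": {
  "fingers": [1, 1, 1, 1, 1, 1, 1, 1],
  "travel": [
    [0.003, -0.04, 0],
    [0.003, -0.08, 0],
    [0.003, -0.11, 0],
    [0.003, -0.1265, 0],
    [0.003, -0.1265, 0.02],
    [0.003, -0.1265, 0.035],
    [0.003, -0.1265, 0.04],
    [0.003, -0.1265, 0.04]
  ],
  "dr": [
    [0, 0, 0],
    [0, 0, 0],
    [0, 0, 0],
    [0, 0, 0],
    [0, 0, 0],
    [0, 0, 0],
    [0, 0, 0],
    [0, 0, 0]
  ]
}}

```text
time: 5.08
tool_pos: [0.4824, -0.1598, 0.1472]
tool_rot: [3.139, -0.005, 3.054]
contact_force: [-0.0, 0.1, 0.2]
opening: 0.0168
grip_force: 45.0
```

```bash
python3 - <<'E'
from cell import *;from h import *
s=observe();delta(s,[.482,-.164,.137],175)
a=[]
for n in("side","top"):
    c=read_camera(n);np.savez(n+"3.npz",**c)
    p=s["tool_pos"]-[0,0,.0113];u,v=map(int,np.round(proj(c,p)));r=28
    print(n,"knob underside pred px",proj(c,p),"crop origin",u-r,v-r)
    a.append(cv2.resize(cv2.convertScaleAbs(c["color"][v-r:v+r,u-r:u+r],alpha=1.2,beta=10),(392,392),interpolation=cv2.INTER_CUBIC))
cv2.imwrite("pics/hover.png",np.hstack(a))
E
```

```text
t 5.08 pos [ 0.4824 -0.1598  0.1472] rot [179.87  -0.31 174.98] F [-0.   0.1  0.2] open 0.0168 grip 45.0
travel [ 0.     -0.0043  0.0102] dr [ 0.13 -0.31 -0.02]
side knob underside pred px (np.float64(301.4783242921176), np.float64(249.23631406509054)) crop origin 273 221
top knob underside pred px (np.float64(360.11878747901034), np.float64(236.42395993837923)) crop origin 332 208
```

View pics/hover.png

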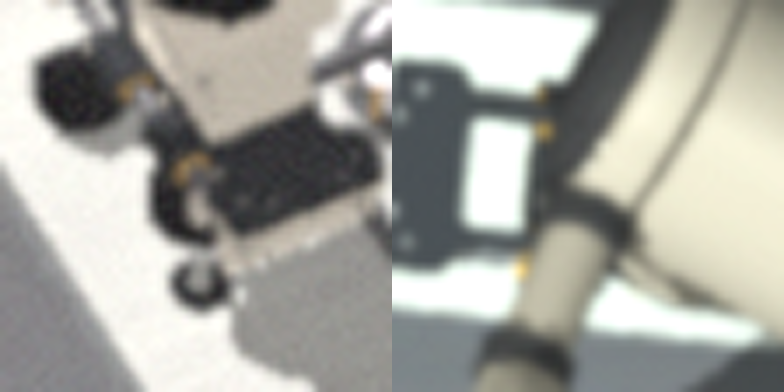

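The side crop shows the knob's skirt arc at crop (155–215, 170–240), with the bare tap's ring and shaft directly below at (200,285). I'll fit the held skirt in the same camera to remove the camera bias.

```bash
python3 - <<'E'
from h import *
c=dict(np.load("side3.npz"));zt=.1472-.0113
g=c["color"].max(2);s=6;u0,v0=292,240
G=cv2.resize(g[v0:v0+20,u0:u0+14],None,fx=s,fy=s,interpolation=cv2.INTER_CUBIC)
print(g[v0:v0+24,u0:u0+20])
for th in(90,120,150):
    k,_=cv2.findContours((G<th).astype(np.uint8),cv2.RETR_EXTERNAL,cv2.CHAIN_APPROX_NONE)
    k=max(k,key=cv2.contourArea).reshape(-1,2)
    k=k[(k[:,0]>1)&(k[:,0]<10.5*s)&(k[:,1]>6*s)&(k[:,1]<17*s)]
    # keep leftmost per row / lowest per column
    L=[(k[k[:,1]==y][:,0].min(),y) for y in np.unique(k[:,1])if y<13*s]+[(x,k[k[:,0]==x][:,1].max()) for x in np.unique(k[:,0])]
    W=np.array([ray(c,(a+.5)/s-.5+u0,(b+.5)/s-.5+v0,zt)[:2] for a,b in L])
    f=least_squares(lambda p:np.hypot(*(W-p).T)-.024,[.48,-.16],loss="soft_l1",f_scale=.001)
    print(th,len(L),np.round(f.x,4),"rms",np.round(np.std(f.fun),4))
E
```

```text
[[106  71  42  36  37  43  36  39  36  62 107 132 121 113  93  72  52  42
   38  43]
 [126 103  69  40  33  35  37  36  35  44  66  86  77  66  54  43  36  32
   36  36]
 [177 162 118  63  35  31  43  42  50  56  50  45  38  39  37  33  36  38
   41  41]
 [201 194 167  89  38  40  54  68  88  93  75  44  38  39  37  38  40  34
   39  38]
 [203 201 172  95  46  43  79 105  94  93  83  58  47  41  39  35  39  38
   36  41]
 [202 189 138  76  40  56  89 103  84  75  77  72  67  45  37  40  41  39
   39  35]
 [202 183 111  49  37  55  82  88  73  67  68  69  57  42  35  38  42  40
   41  40]
 [202 181 108  38  38  41  58  64  70  73  64  47  43  37  35  37  36  39
   36  37]
 [199 179 103  37  30  26  32  58  89  96  73  45  40  37  38  43  40  43
   34  36]
 [198 178 101  29  25  28  29  67 109 116  82  44  40  37  45  55  51  40
   34  49]
 [199 176 103  36  29  28  32  70 116 127  99  64  41  37  44  52  46  41
   42  50]
 [202 183 111  43  23  24  30  67 116 137 122  92  67  44  43  41  41  40
   41  45]
 [201 183 128  69  31  28  26  55  92 126 114  98  93  63  38  36  37  39
   39 
[... 346 characters left out ...]
[200 203 205 202 201 197 187 168 140 134 128 135 142 149 147 136 137 148
  150 138]
 [202 201 202 201 202 187 153 128 117 126 121 106 119 145 153 148 144 153
  156 132]
 [200 197 201 202 193 160 103  73  98 115 104  74  92 141 160 151 134 135
  138 125]
 [201 201 204 202 183 123  67  65 103 116 102  62  60 104 127 133 124 119
  121 117]
 [201 199 202 200 185 113  50  69 103 113 100  58  41  72 113 127 121 119
  116 119]
 [203 201 203 202 187 127  62  49  75  86  74  43  32  71 127 158 132 120
  119 119]
 [200 199 199 200 196 163  98  51  43  44  48  38  50  84 135 164 133 120
  117 119]]
90 88 [ 0.4822 -0.1606] rms 0.0008
120 88 [ 0.4808 -0.1611] rms 0.001
150 79 [ 0.4793 -0.1609] rms 0.0011
```

Call:
{"op": "arm_command", "data": {
  "fingers": [1, 1, 1, 1],
  "travel": [
    [0, 0, 0.015],
    [0, 0, 0.02],
    [0, 0, 0.02],
    [0, 0, 0.02]
  ],
  "dr": [
    [0, 0, 0],
    [0, 0, 0],
    [0, 0, 0],
    [0, 0, 0]
  ]
}}

```text
time: 5.52
tool_pos: [0.4842, -0.1603, 0.1302]
tool_rot: [3.142, 0.0, 3.055]
contact_force: [0.2, -0.1, -0.6]
opening: 0.0164
grip_force: 45.0
```

```bash
python3 - <<'E'
from cell import *;from h import *
for i in range(3):
    s=observe();delta(s,[.482,-.1644,.115],175);c=read_camera("side")
np.savez("side4.npz",**c)
g=c["color"].max(2);print(g[246:268,292:312])
E
```

```text
t 5.52 pos [ 0.4842 -0.1603  0.1302] rot [1.8000e+02 1.0000e-02 1.7502e+02] F [ 0.2 -0.1 -0.6] open 0.0164 grip 45.0
travel [ 0.0018 -0.0043  0.0152] dr [0.   0.01 0.02]
t 5.57 pos [ 0.4844 -0.1605  0.1304] rot [-1.7999e+02  5.0000e-02  1.7501e+02] F [-0.8 -0.2  0. ] open 0.017 grip 45.0
travel [ 0.0021 -0.0041  0.0154] dr [-0.01  0.05  0.01]
t 5.62 pos [ 0.4844 -0.1606  0.1305] rot [-1.7998e+02  7.0000e-02  1.7500e+02] F [-0.1  0.2 -1.1] open 0.0166 grip 45.0
travel [ 0.0021 -0.004   0.0155] dr [-0.02  0.07  0.  ]
[[202 195 174 123  64  40  41  53  80  85  80  51  39  37  35  37  36  39
   38  45]
 [201 202 193 153  79  38  57  90 101  96  91  58  41  39  42  36  41  44
   39  36]
 [200 199 184 129  61  40  76 110 101  86  82  65  54  43  39  36  37  39
   39  39]
 [198 199 179 104  38  43  75 106  90  76  72  80  68  47  40  41  39  38
   36  41]
 [200 202 179  95  36  32  56  74  67  76  70  67  56  41  38  31  38  39
   36  41]
 [200 202 173  92  29  26  30  37  59  87  76  59  40  42  36  38  42  40
   37  40]
 [204 193 159  82  30  20  28  37  77 115  98  55  36  37  41  41  53
[... 591 characters left out ...]
 126 145
  151 150]
 [199 203 202 200 184 128  61  62 101 106  90  67 100 139 145 135 131 147
  151 143]
 [199 199 202 204 183 116  53  67 102 110  97  67  90 127 146 140 139 142
  141 128]
 [197 203 203 201 185 130  63  49  74  85  73  49  65 112 135 140 132 130
  124 118]
 [199 201 198 201 193 161  95  47  45  47  47  37  55  93 123 128 126 120
  121 119]
 [196 199 198 199 196 184 145 105  72  53  49  52  78 101 116 121 117 124
  122 118]
 [199 197 202 198 201 199 187 169 143 115 111 109 111 117 119 120 121 118
  113 116]
 [198 199 198 202 201 202 200 197 187 180 178 157 129 117 121 117 116 118
  115 118]
 [202 197 199 203 201 200 203 203 202 203 194 161 125 115 118 116 117 116
  115 116]]
```

Call:
{"op": "arm_command", "data": {
  "fingers": [1, 1, 1, 1, 1],
  "travel": [
    [0.0021, -0.004, 0.006],
    [0.0021, -0.004, 0.0115],
    [0.0021, -0.004, 0.0115],
    [0.0021, -0.004, 0.0115],
    [0.0021, -0.004, 0.0115]
  ],
  "dr": [
    [0, 0, 0],
    [0, 0, 0],
    [0, 0, 0],
    [0, 0, 0],
    [0, 0, 0]
  ]
}}

```text
time: 6.08
tool_pos: [0.4816, -0.1643, 0.1182]
tool_rot: [3.141, -0.0, 3.054]
contact_force: [0.0, -0.5, -0.0]
opening: 0.0166
grip_force: 45.0
```

```bash
python3 - <<'E'
from cell import *;from h import *
s=observe();delta(s,[.482,-.1644,.110],175)
c=read_camera("side");np.savez("side5.npz",**c);s=observe();zt=s["tool_pos"][2]-.0113
g=c["color"].max(2);k=6
def fit(z,Rad,u0,v0,w,h,name,lo,hi):
    G=cv2.resize(g[v0:v0+h,u0:u0+w],None,fx=k,fy=k,interpolation=cv2.INTER_CUBIC)
    for th in(100,140):
        L=[]
        for y in range(int(lo*k),int(hi*k)):
            x=np.argmax(G[y]<th)
            if x>0:L.append((x-.5,y))
        W=np.array([ray(c,(a+.5)/k-.5+u0,(b+.5)/k-.5+v0,z)[:2] for a,b in L])
        f=least_squares(lambda p:np.hypot(*(W-p).T)-Rad,[.48,-.16],loss="soft_l1",f_scale=.001)
        print(name,th,len(L),np.round(f.x,4),"rms",np.round(np.std(f.fun),4))
print(g[250:270,290:308])
E
```

```text
t 6.08 pos [ 0.4816 -0.1643  0.1182] rot [ 1.7999e+02 -1.0000e-02  1.7498e+02] F [ 0.  -0.5 -0. ] open 0.0166 grip 45.0
travel [-0.0005 -0.0001  0.0082] dr [ 0.01 -0.01 -0.02]
[[200 198 201 196 169 113  55  34  43  62  85  94  87  50  37  40  37  35]
 [200 200 202 201 179 121  59  32  64  91  98  95  91  62  45  40  38  37]
 [201 198 202 194 163 100  47  38  76  97  87  83  86  79  70  44  36  42]
 [197 197 200 189 151  78  39  39  68  90  80  70  81  91  77  47  39  37]
 [199 198 200 189 145  77  30  30  48  66  65  72  69  70  60  48  31  34]
 [198 200 201 189 147  71  33  29  32  40  69  88  72  56  40  36  41  37]
 [197 198 201 189 137  69  27  30  29  42  83 117  95  57  40  33  43  46]
 [200 200 199 191 150  74  29  19  25  39  86 131 118  75  45  38  41  52]
 [198 199 198 198 170  96  36  22  20  43  85 124 121  90  56  37  35  44]
 [195 201 200 200 182 127  64  31  23  34  62  91  91  82  70  50  39  37]
 [199 201 198 203 196 167 108  55  26  26  32  48  53  62  86  79  48  35]
 [199 198 202 199 198 191 162  93  40  24  22  29  32  56  93 112  88  64]
 [200 200 203 202 201 199 184 129  61  26  28  25  27  54 103 131 124 108]
 [199 200 200 199 198 200 191 166  96  46  31  24  28  56 101 140 142 127]
 [198 197 200 199 197 200 198 185 145  99  56  40  46  72 115 145 145 138]
 [199 200 198 196 195 201 199 196 184 159 108  85  83 100 125 141 146 144]
 [198 198 200 198 201 202 204 203 200 182 141 114 107 117 124 137 139 135]
 [202 199 199 198 202 201 199 202 206 201 176 140 120 117 120 123 128 122]
 [198 198 203 201 199 201 202 203 202 201 196 175 138 119 116 117 120 114]
 [198 200 200 202 204 203 202 204 203 201 201 195 167 138 118 116 115 114]]
```

Call:
{"op": "arm_command", "data": {
  "fingers": [1, 1, 1, 1, 1, 1],
  "travel": [
    [0, 0, 0.0015],
    [0, 0, 0.003],
    [0, 0, 0.0045],
    [0, 0, 0.006],
    [0, 0, 0.007],
    [0, 0, 0.007]
  ],
  "dr": [
    [0, 0, 0],
    [0, 0, 0],
    [0, 0, 0],
    [0, 0, 0],
    [0, 0, 0],
    [0, 0, 0]
  ]
}}

```text
time: 6.63
tool_pos: [0.4818, -0.1643, 0.1117]
tool_rot: [-3.141, 0.001, 3.054]
contact_force: [-0.5, 0.1, 5.7]
opening: 0.017
grip_force: 45.0
```

Call:
{"op": "arm_command", "data": {
  "fingers": [1, 1, 1, 1],
  "travel": [
    [0, 0, 0.001],
    [0, 0, 0.002],
    [0, 0, 0.002],
    [0, 0, 0.002]
  ],
  "dr": [
    [0, 0, 0],
    [0, 0, 0],
    [0, 0, 0],
    [0, 0, 0]
  ]
}}

```text
time: 6.97
tool_pos: [0.4819, -0.1644, 0.11]
tool_rot: [-3.141, 0.001, 3.054]
contact_force: [-1.2, 0.8, 6.8]
opening: 0.0168
grip_force: 45.0
```

Call:
{"op": "arm_command", "data": {
  "fingers": [1, 1, 1, 1],
  "travel": [
    [0.0005, 0.0003, 0],
    [0.001, 0.0006, 0],
    [0.0015, 0.001, 0],
    [0.0015, 0.001, 0]
  ],
  "dr": [
    [0, 0, 0],
    [0, 0, 0],
    [0, 0, 0],
    [0, 0, 0]
  ]
}}

```text
time: 7.3
tool_pos: [0.4822, -0.1631, 0.1102]
tool_rot: [-3.141, 0.005, 3.054]
contact_force: [5.3, 3.1, 2.5]
opening: 0.0168
grip_force: 45.0
```

Fz dropped at the same height and the sideways force rose, so the shaft has probably entered the hole. I'll relieve the sideways force and go on down.

Call:
{"op": "arm_command", "data": {
  "fingers": [1, 1, 1, 1],
  "travel": [
    [-0.001, 0.0003, 0],
    [-0.0015, 0.0007, 0],
    [-0.0015, 0.0007, 0],
    [-0.0015, 0.0007, 0]
  ],
  "dr": [
    [0, 0, 0],
    [0, 0, 0],
    [0, 0, 0],
    [0, 0, 0]
  ]
}}

```text
time: 7.63
tool_pos: [0.4824, -0.1626, 0.1095]
tool_rot: [-3.141, 0.002, 3.054]
contact_force: [3.8, 1.7, 1.5]
opening: 0.0165
grip_force: 45.0
```

Call:
{"op": "arm_command", "data": {
  "fingers": [1, 1, 1, 1],
  "travel": [
    [0, 0, 0.001],
    [0, 0, 0.002],
    [0, 0, 0.003],
    [0, 0, 0.003]
  ],
  "dr": [
    [0, 0, 0],
    [0, 0, 0],
    [0, 0, 0],
    [0, 0, 0]
  ]
}}

```text
time: 7.97
tool_pos: [0.4824, -0.1626, 0.1064]
tool_rot: [3.142, 0.002, 3.054]
contact_force: [5.5, 1.1, 1.5]
opening: 0.0163
grip_force: 45.0
```

Call:
{"op": "arm_command", "data": {
  "fingers": [1, 1, 1, 1, 1, 1],
  "travel": [
    [-0.001, 0.0002, 0],
    [-0.0015, 0.0003, 0.0015],
    [-0.0015, 0.0003, 0.003],
    [-0.0015, 0.0003, 0.005],
    [-0.0015, 0.0003, 0.006],
    [-0.0015, 0.0003, 0.006]
  ],
  "dr": [
    [0, 0, 0],
    [0, 0, 0],
    [0, 0, 0],
    [0, 0, 0],
    [0, 0, 0],
    [0, 0, 0]
  ]
}}

```text
time: 8.47
tool_pos: [0.4827, -0.1623, 0.0996]
tool_rot: [3.141, -0.001, 3.054]
contact_force: [0.5, -0.3, -1.5]
opening: 0.0167
grip_force: 45.0
```

Call:
{"op": "arm_command", "data": {
  "fingers": [1, 1, 1, 1],
  "travel": [
    [0, 0, 0.001],
    [0, 0, 0.002],
    [0, 0, 0.003],
    [0, 0, 0.003]
  ],
  "dr": [
    [0, 0, 0],
    [0, 0, 0],
    [0, 0, 0],
    [0, 0, 0]
  ]
}}

```text
time: 8.8
tool_pos: [0.483, -0.1623, 0.0972]
tool_rot: [3.141, -0.001, 3.054]
contact_force: [-0.1, 0.6, 0.0]
opening: 0.0168
grip_force: 45.0
```

Call:
{"op": "arm_command", "data": {
  "fingers": [1, 1, 1, 1],
  "travel": [
    [0, 0, 0.001],
    [0, 0, 0.002],
    [0, 0, 0.002],
    [0, 0, 0.002]
  ],
  "dr": [
    [0, 0, 0],
    [0, 0, 0],
    [0, 0, 0],
    [0, 0, 0]
  ]
}}

```text
time: 9.13
tool_pos: [0.4831, -0.1623, 0.0957]
tool_rot: [-3.142, -0.0, 3.054]
contact_force: [-3.0, 0.6, 5.8]
opening: 0.0164
grip_force: 45.0
```

Call:
{"op": "arm_command", "data": {
  "fingers": [1, 1, 1, 1],
  "travel": [
    [0, 0, 0.001],
    [0, 0, 0.0015],
    [0, 0, 0.0015],
    [0, 0, 0.0015]
  ],
  "dr": [
    [0, 0, 0],
    [0, 0, 0],
    [0, 0, 0],
    [0, 0, 0]
  ]
}}

```text
time: 9.47
tool_pos: [0.4831, -0.1624, 0.0944]
tool_rot: [-3.141, 0.0, 3.054]
contact_force: [-3.4, 1.1, 8.6]
opening: 0.017
grip_force: 45.0
```

Call:
{"op": "arm_command", "data": {
  "fingers": [1, 1, 1, 1],
  "travel": [
    [0.0005, 0, 0.001],
    [0.0005, 0, 0.002],
    [0.0005, 0, 0.002],
    [0.0005, 0, 0.002]
  ],
  "dr": [
    [0, 0, 0],
    [0, 0, 0],
    [0, 0, 0],
    [0, 0, 0]
  ]
}}

```text
time: 9.8
tool_pos: [0.4831, -0.1624, 0.0927]
tool_rot: [-3.141, 0.001, 3.054]
contact_force: [-2.1, 1.5, 9.4]
opening: 0.0165
grip_force: 45.0
```

Call:
{"op": "arm_command", "data": {
  "fingers": [1, 1, 1, 1],
  "travel": [
    [0, 0, 0.0005],
    [0, 0, 0.001],
    [0, 0, 0.001],
    [0, 0, 0.001]
  ],
  "dr": [
    [0, 0, 0],
    [0, 0, 0],
    [0, 0, 0],
    [0, 0, 0]
  ]
}}

```text
time: 10.13
tool_pos: [0.4831, -0.1624, 0.0923]
tool_rot: [-3.141, 0.002, 3.054]
contact_force: [-4.1, 1.8, 14.4]
opening: 0.0167
grip_force: 45.0
```

Call:
{"op": "arm_command", "data": {
  "fingers": [1, 1, 1, 1, 1],
  "travel": [
    [0.0006, -0.0003, 0.0005],
    [0.0006, -0.0003, 0.001],
    [0.0006, -0.0003, 0.001],
    [0.0006, -0.0003, 0.001],
    [0.0006, -0.0003, 0.001]
  ],
  "dr": [
    [0, 0, 0],
    [0, 0, 0],
    [0, 0, 0],
    [0, 0, 0],
    [0, 0, 0]
  ]
}}

```text
time: 10.55
tool_pos: [0.4832, -0.1625, 0.0921]
tool_rot: [-3.141, 0.003, 3.054]
contact_force: [-3.9, 3.9, 19.5]
opening: 0.0165
grip_force: 45.0
```

```bash
python3 - <<'E'
from cell import *;from h import *
c=read_camera("side");u,v,r=300,250,40
delta(observe(),[.483,-.1624,.092],175)
cv2.imwrite("pics/end.png",cv2.resize(cv2.convertScaleAbs(c["color"][v-r:v+r,u-r:u+r],alpha=1.1),(560,560),interpolation=cv2.INTER_CUBIC))
E
```

```text
t 10.6 pos [ 0.4831 -0.1625  0.0921] rot [-179.97    0.19  175.  ] F [-3.1  5.  20.2] open 0.0171 grip 45.0
travel [0.0002 0.0001 0.0001] dr [-0.03  0.19 -0.01]
```

View pics/end.png

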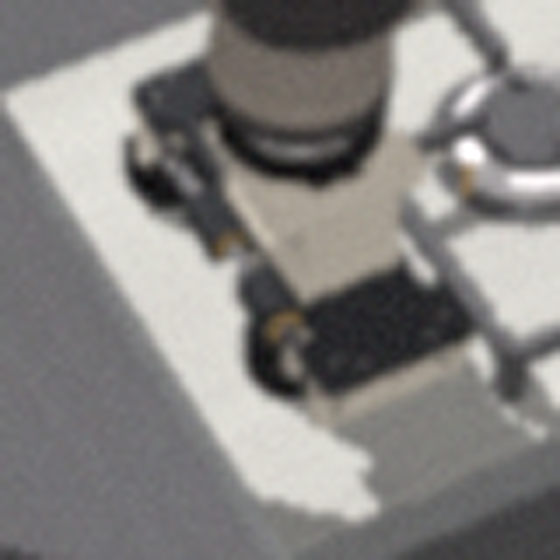

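The final view shows the held knob sitting down over the tap at crop (275,350), with the ring hidden. The height is 0.092 m against about 0.093 expected, and the force has risen to 20 N without further travel, so the shaft is at the stop. Handing in while still pressing.

```bash
python3 -c "
from cell import *
print(hand_in())"
```

```text
the job is handed in; nothing more can be done
None
```

The knob is on the bare tap's shaft with its nose towards the burners, and I handed the job in at about 10.6 s while still holding it pressed to the stop with about 20 N; the roll, dish and jar were not touched.

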